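# Hold the medic's case open

## Robot

A 6-joint arm with a two-finger parallel gripper is mounted at the origin on the work surface. World frame = base frame: x ahead of the robot, y to its left, z up, the work surface at z = 0. Lengths are in mm, angles in rad, forces in N, time in s.
With the tool pointing down it reaches from about 375 to 825 mm from the base axis. Payload 5.5 kg.
Tool frame: the origin (TCP) lies at the very end of the fingers, on their centre line; the grasp point (between the pads) lies 19 mm behind it (manip.tcp_to_grasp is the distance from the TCP to the grasp point, in mm); z points along the fingers, y is the line along which they close (so a half turn about z gives the same grasp; the last joint's range is limited). The gripper opens to 85 mm and grips with 20 to 120 N. Pads are 22 mm wide; open, the fingers measure 114 mm over their backs; the gripper's body (76 mm by 85 mm) begins 54 mm behind the grasp point. The pads swing forward as they close: fully open they stand 13 mm farther back than shut.
Start: joints at [-1.242, 0.314, -0.047, 1.21, 0, 1.571], TCP at [193.741, -567.855, 231.299] pointing down, gripper open.
Joint ranges: [-2.67, 2.67], [-0.69, 1.73], [-1.03, 1.25], [-2.08, 2.16], [-1.42, 1.45], [-3.14, 3.14]. Speed limits (rad/s): [2.39, 2.39, 3.01, 3.14, 3.14, 3.14].

## Interface

Orientations are given as [roll, pitch, yaw] about the fixed x, y, z axes, in that order (R = Rz(yaw) Ry(pitch) Rx(roll)).
In Python, from station import manip, cams, job_done gives the robot as it stands. The module is installed in compiled form; this text tells all that it offers.
- The arm moves only by the tool servo_tool, never from a script. Its argument "motion" is a list of rows, each an object of numbers: "ax", "ay", "az": the turn, a rotation vector about the tool's x, y, z in rad; "dx", "dy", "dz": the shift along the tool's x, y, z in m; "gripper": the finger opening in m, from 0 to 0.0854. In form: [{"ax": .., "ay": .., "az": .., "dx": .., "dy": .., "dz": .., "gripper": ..}, ...]. A call has 1 to 5 rows; each row shifts and turns the commanded pose from where the row before left it, along the tool's axes as they then stand; what a row does not reach is not made up. A row lasts 1/8 s, in which the tool goes at most 62.5 mm and 10.7 degrees, less where a joint would pass 70% of its speed; a pose out of reach is approached as far as the arm can. A call with a gripper value outside its range is refused whole. The fingers move at their own pace and stop on an object; "grip_force" is the grip in N (left out, the last holds). Time passes only in rows, so rows that do not move let the fingers close. It gives the time, the measured TCP pose, the force, the opening and the grip force at its end, in the units of the state.
- manip.get_state(): the state, without advancing time (a new reading comes with each control period).
- cams.read_camera(name): name is "scene" or "top" or "wrist"; returns a dict with "color" (480x640x3 uint8, red, green, blue), "mtx" (3x3 intrinsics, pixels), "rvec" (rotation vector, rad) and "tvec" (3), from world to camera coordinates, as OpenCV has them; the wrist camera has in their place "mount" (4x4, takes a point from camera to tool coordinates, whose origin is the TCP and whose axes are the flange's). Camera axes: x right, y down, z forward; pixel columns grow to the right and rows downward; lengths in mm; the calibration is good to about 2 mm. A picture is of the moment at which its call begins: read the wrist's pose just before it. There is no depth.
- job_done(): hands the job in; it is judged then, once.
The state is a dict: "t": time; "q": joint angles; "qd": joint speeds; "tau": joint torques, N m; "ee_pos": TCP position; "ee_rot": TCP orientation; "wrist_force": force on the tool from outside, world axes, zero at the start; "ft_torque": the same for the moment, N m; "gripper_width": finger opening in mm; "gripper_force": force on a finger pad.
Only numpy, scipy, OpenCV 4.12 (cv2) and the standard library are available. Lean on these libraries where they do the work, as an engineer would, in place of code of your own. Each camera call takes 0.05 s, during which the arm holds its last target. There are 200 camera calls.

## Task

Slide the bolt latch on the front of the medic's steel case all the way to its open end, away from the pull tab, while the lid is still shut. Then raise the lid to 45 degrees and finish holding it there, still and in the gripper's fingers, since it has no stay and falls shut when let go; leave everything else on the table where it is.

Things in the scene. Friction and masses are not known exactly. Their poses are not given: they have to be found in the camera images.
- case: medic's case, a beige sheet-steel box fixed to the table, 200 mm deep (its x) x 400 wide (its y) x 110 high, lid on top. Origin under its centre; front looks along its -x, roughly to the robot; z up. A steel ledge, its top 62 mm above the table, stands out 65 mm from the front, along y from 50 to 200 mm, and carries the latch
- lid (a joint): the lid's opening angle in rad: 0 shut, growing as the front edge rises (0.785 is 45 degrees), stop at 1.9. Free hinge along the case's far top rim; the lid (0.35 to 0.7 kg, 204 x 404 x 12 mm) falls shut when let go. While the latch is shut the lid cannot rise
- lid_hinge (a point): the middle of the hinge axis, at the case's far top rim: (100, 0, 110) mm in the case's frame; the axis runs along the case's y
- lid_tab (a point): where to take the pull tab: a flat steel tongue in the lid's plane at the middle of its front edge, 20 mm wide (case's y), 12 thick, standing out 48 from the edge. Point in mid-thickness, 30 mm out from the edge, 234 from the hinge axis along the lid and 6 above it: (-134, 0, 116) mm in the case's frame when shut. It moves with the lid; free space under it
- latch (a joint): the bolt latch's travel in m: 0 fully shut, 0.07 fully open at its stop; it slides along the case's +y, away from the pull tab, with about 1.5 N of friction and stays where it is left. It starts between 0 and 0.015
- latch_grip (a point): where to take the latch: an upright steel grip 16 mm (case's x) x 18 (case's y), its top 20 above this point. The point is on its axis at (-142, 100 + travel, 105) mm in the case's frame. 23 mm under it begins the grip's foot, 30 x 24 mm; from there the bolt, 14 mm wide, its top 24 mm under this point, runs towards the pull tab over a hook hanging from the lid
- tape: a roll of white tape lying flat, 72 mm across, 25 mm high; origin under its centre; leave it alone
- pilljar: a small amber jar, 48 mm across, 62 mm high; origin under its centre; leave it alone
- dressings: a cardboard carton, 60 x 100 x 50 mm high; origin under its centre; leave it alone
- bowl: a steel bowl, 110 mm across, 40 mm high; origin under its centre; leave it alone
- rub: a white bottle, 60 mm across, 150 mm high; origin under its centre; leave it alone
- oximeter: a finger oximeter, 34 x 60 x 29 mm high; origin under its centre; leave it alone
- hammer: a small hammer about 200 mm long lying on the table in front of the case; origin under its middle; leave it alone

How it is judged:
By the outcome, as a careful person would: the job done as asked, in the order asked, and still so for the second after the job is handed in, while the arm keeps its last pose, push and grip.
It also fails if it takes over 48 s, if anything falls off the work surface, if the arm or the gripper's body presses on something with over 40 N, if the wrist force passes 120 N, or if a joint passes its speed limit or range.

## Working session

There is one attempt and no reset: what is moved stays moved. The work goes in short steps, Python scripts to look and compute and a tool call to move; the robot and the scene stay as the last step left them, time stands still between calls to the robot, and variables do not carry over. Pictures are saved under pics/ and viewed, at most 10 in all, crops included, and the job is handed in when it is done.

Besides the shell and the picture viewer there is one more tool, called after "Call:" by a JSON object that holds its "method" and its "body". servo_tool: Moves the arm, as the interface text tells. Its arguments: {"type":"object","properties":{"motion":{"type":"array"},"grip_force":{"type":"number"}},"required":["motion"]}

```bash
mkdir -p pics; python3 - <<'E'
from station import manip,cams
import cv2,numpy as np,pickle
s=manip.get_state();print({k:np.round(v,3) for k,v in s.items()}, manip.tcp_to_grasp)
o={}
for n in("scene","top"):
    c=cams.read_camera(n);o[n]=c;cv2.imwrite(f"pics/{n}0.png",c["color"][:,:,::-1]);print(n,c["mtx"],c["rvec"],c["tvec"])
pickle.dump(o,open("c0.pkl","wb"))
E
```

```text
{'t': np.float64(0.0), 'q': array([-1.242,  0.314, -0.048,  1.21 ,  0.   ,  1.571]), 'qd': array([ 0.   ,  0.001, -0.001, -0.001,  0.   , -0.001]), 'tau': array([-0.0000e+00, -5.3959e+01,  3.3975e+01,  1.9000e-02,  0.0000e+00,
       -0.0000e+00]), 'ee_pos': array([ 193.58 , -567.316,  230.448]), 'ee_rot': array([-3.14 , -0.   ,  0.329]), 'wrist_force': array([-0.213,  0.121, -0.067]), 'ft_torque': array([ 0.006, -0.013, -0.055]), 'gripper_force': np.float64(0.0), 'gripper_width': np.float64(85.549)} 18.700000000000003
scene [[481.24343268   0.         318.03121748]
 [  0.         481.24343268 231.59737289]
 [  0.           0.           1.        ]] [ 2.34317088 -0.19951734  0.09667505] [-543.5977836   107.85286822 1017.8236019 ]
top [[445.85385503   0.         314.82107385]
 [  0.         445.85385503 240.39144104]
 [  0.           0.           1.        ]] [ 2.14490451 -2.12014069  0.18457263] [ -27.0736539   557.98821283 1066.58709114]
```

View pics/top0.png

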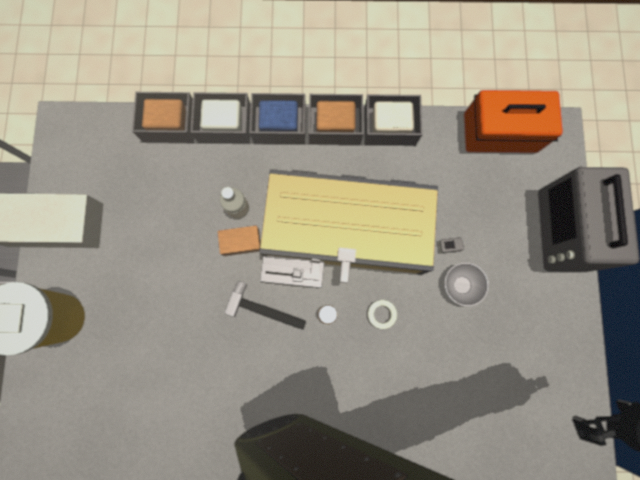

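View pics/scene0.png

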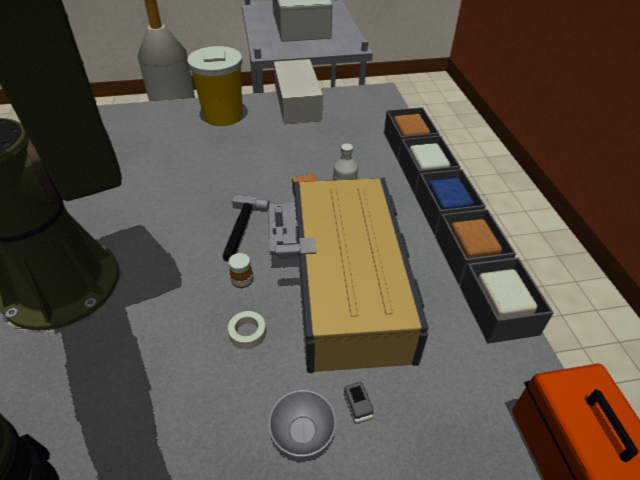

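The top view shows the lid at (262–437, 172–270), the pull tab tip near (345,281) and the latch on the ledge near (298,271). The scene view shows the tab near (278–315,246) and the grip near (279,225). I'll fit the lid from its colour mask and zoom in on the latch.

```bash
cat > h.py <<'E'
import cv2,numpy as np
def ray(c,uv,z):
    R=cv2.Rodrigues(c["rvec"])[0];o=-R.T@c["tvec"].ravel()
    d=R.T@np.linalg.inv(c["mtx"])@np.array([*uv,1.]);return o+d*(z-o[2])/d[2]
def proj(c,P): return cv2.projectPoints(np.float64(P).reshape(-1,3),c["rvec"],c["tvec"],c["mtx"],None)[0].reshape(-1,2)
def case2w(cx,cy,yaw,P):
    P=np.float64(P);k,s=np.cos(yaw),np.sin(yaw);return np.stack([cx+k*P[...,0]-s*P[...,1],cy+s*P[...,0]+k*P[...,1],P[...,2]],-1)
E
python3 - <<'E'
import pickle;from h import *
o=pickle.load(open("c0.pkl","rb"))
for n in o:
    c=o[n];im=c["color"];hsv=cv2.cvtColor(im,cv2.COLOR_RGB2HSV)
    m=cv2.inRange(hsv,(18,70,150),(32,255,255));m=cv2.morphologyEx(m,cv2.MORPH_CLOSE,np.ones((5,5)))
    k=max(cv2.findContours(m,0,2)[0],key=cv2.contourArea)
    w=np.float32([ray(c,p[0],122)[:2] for p in k]);r=cv2.minAreaRect(w);print(n,r,cv2.boxPoints(r).round(1).tolist())
a=o["top"]["color"][235:300,250:370];b=o["scene"]["color"][185:265,240:340]
A=cv2.resize(a,None,fx=6,fy=6,interpolation=2);B=cv2.resize(b,None,fx=6,fy=6,interpolation=2)
cv2.imwrite("pics/zt.png",A[:,:,::-1]);cv2.imwrite("pics/zs.png",B[:,:,::-1])
E
```

```text
scene ((598.2286987304688, -103.91099548339844), (400.9109802246094, 179.96987915039062), 84.89228057861328) [[490.79998779296875, -295.6000061035156], [670.0, -311.6000061035156], [705.7000122070312, 87.69999694824219], [526.4000244140625, 103.80000305175781]]
top ((599.2589721679688, -101.47050476074219), (403.5283203125, 182.87576293945312), 84.81761932373047) [[490.0, -294.20001220703125], [672.0999755859375, -310.70001220703125], [708.5, 91.19999694824219], [526.4000244140625, 107.69999694824219]]
```

View pics/zt.png

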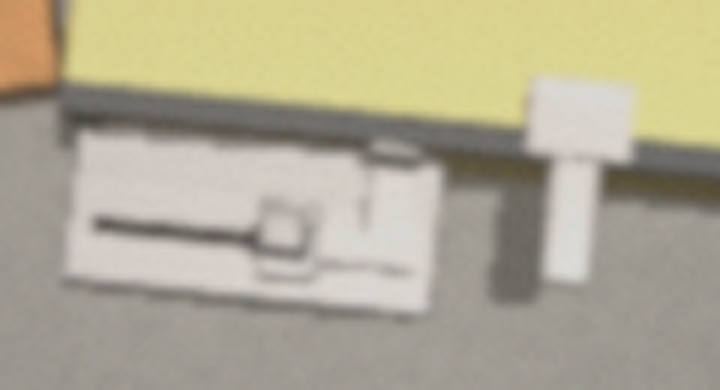

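View pics/zs.png

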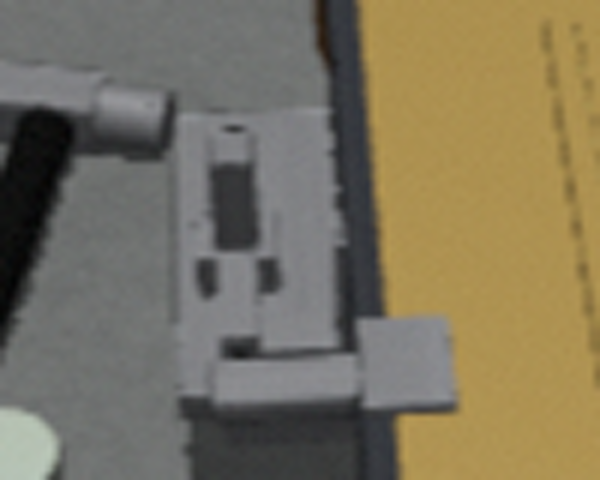

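The top crop puts the grip top at about (297.2,273) and the tab tip's middle at about (344.7,282.2). The scene crop puts the grip top at about (278.8,209.5). Next I'll turn these into points.

```bash
python3 - <<'E'
import pickle;from h import *
o=pickle.load(open("c0.pkl","rb"));t,s=o["top"],o["scene"]
tip=ray(t,(344.7,282.2),122);root=ray(t,(345.8,261.5),122);print("tip",tip,"root",root)
print("tip scene",ray(s,(240+215/6,185+372/6),122))
g=ray(t,(297.2,273),125);g2=ray(s,(278.8,209.5),125);print("grip",g,g2)
yaw=-0.090
for cx,cy in((599,-102.5),):
  k,q=np.cos(yaw),np.sin(yaw);R=np.array([[k,q],[-q,k]])
  for n,P in(("tip",tip),("g",g),("g2",g2)):print(n,R@(P[:2]-[cx,cy]))
  for P in [(-152,0,122),(-142,100,125),(-142,170,125)]:print(P,case2w(cx,cy,yaw,P))
E
```

```text
tip [448.92297776 -90.22024466 122.        ] root [496.76203347 -92.76505599 122.        ]
tip scene [452.60597137 -87.56326867 122.        ]
grip [468.51035233  19.01103828 125.        ] [470.53911807  15.71075153 125.        ]
tip [-150.57330706   -1.25864914]
g [-140.88275706  109.29103044]
g2 [-138.56557729  106.18644336]
(-152, 0, 122) [447.61518458 -88.83846052 122.        ]
(-142, 100, 125) [466.56256683   9.85802729 125.        ]
(-142, 170, 125) [472.85406528  79.5747186  125.        ]
```

Call:
{"method": "servo_tool", "body": {"motion": [{"az":0.14,"gripper":0.07},{"az":0.14},{"az":0.139},{"dx":0.02,"dy":-0.05},{"dx":0.02,"dy":-0.055}], "grip_force": 20}}

```text
invalid input
```

Call:
{"method": "servo_tool", "body": {"motion": [{"dx":0.02,"dy":-0.055},{"dx":0.02,"dy":-0.055},{"dx":0.02,"dy":-0.055},{"dx":0.02,"dy":-0.055},{"dx":0.02,"dy":-0.055}]}}

```text
invalid input
```

Call:
{"method": "servo_tool", "body": {"motion": [{"dx":0.02,"dy":-0.055},{"dx":0.02,"dy":-0.055},{"dx":0.02,"dy":-0.055},{"dx":0.02,"dy":-0.045},{}]}}

```text
invalid input
```

Maybe every row needs all the fields.

Call:
{"method": "servo_tool", "body": {"motion": [{"ax":0,"ay":0,"az":0.14,"dx":0,"dy":0,"dz":0,"gripper":0.07},{"ax":0,"ay":0,"az":0.14,"dx":0,"dy":0,"dz":0,"gripper":0.07},{"ax":0,"ay":0,"az":0.139,"dx":0,"dy":0,"dz":0,"gripper":0.07},{"ax":0,"ay":0,"az":0,"dx":0.02,"dy":-0.05,"dz":0,"gripper":0.07},{"ax":0,"ay":0,"az":0,"dx":0.02,"dy":-0.055,"dz":0,"gripper":0.07}], "grip_force": 20}}

```text
t: 0.72
ee_pos: [243.2, -465.9, 230.5]
ee_rot: [-3.141, 0.0, -0.092]
wrist_force: [0.1, 1.0, -0.1]
gripper_width: 69.5
gripper_force: 0.0
```

Call:
{"method": "servo_tool", "body": {"motion": [{"ax":0,"ay":0,"az":0,"dx":0.02,"dy":-0.055,"dz":0,"gripper":0.07},{"ax":0,"ay":0,"az":0,"dx":0.02,"dy":-0.055,"dz":0,"gripper":0.07},{"ax":0,"ay":0,"az":0,"dx":0.02,"dy":-0.055,"dz":0,"gripper":0.07},{"ax":0,"ay":0,"az":0,"dx":0.02,"dy":-0.055,"dz":0,"gripper":0.07},{"ax":0,"ay":0,"az":0,"dx":0.02,"dy":-0.055,"dz":0,"gripper":0.07}]}}

```text
t: 1.35
ee_pos: [367.7, -200.2, 231.2]
ee_rot: [-3.142, -0.0, -0.091]
wrist_force: [1.0, 0.1, 0.9]
gripper_width: 70.2
gripper_force: 0.0
```

Call:
{"method": "servo_tool", "body": {"motion": [{"ax":0,"ay":0,"az":0,"dx":0.02,"dy":-0.055,"dz":0,"gripper":0.07},{"ax":0,"ay":0,"az":0,"dx":0.02,"dy":-0.055,"dz":0,"gripper":0.07},{"ax":0,"ay":0,"az":0,"dx":0.02,"dy":-0.055,"dz":0,"gripper":0.07},{"ax":0,"ay":0,"az":0,"dx":0.02,"dy":-0.055,"dz":0,"gripper":0.07},{"ax":0,"ay":0,"az":0,"dx":0,"dy":0,"dz":0,"gripper":0.07}]}}

```text
t: 1.98
ee_pos: [466.2, -16.1, 230.9]
ee_rot: [-3.117, 0.001, -0.051]
wrist_force: [-0.2, -0.4, -0.5]
gripper_width: 70.4
gripper_force: 0.0
```

```bash
python3 - <<'E'
from station import manip,cams
import cv2,numpy as np,pickle
s=manip.get_state();print(s["ee_pos"],s["ee_rot"],s["q"])
c=cams.read_camera("wrist");cv2.imwrite("pics/w1.png",c["color"][:,:,::-1]);print(c["mtx"],c["mount"]);pickle.dump((s,c),open("w1.pkl","wb"))
E
```

```text
[466.24771683 -16.05551271 230.85687089] [-3.11711148e+00  8.29498889e-04 -5.08200905e-02] [-0.05178475  0.0637108  -0.35393435  1.1540043   0.02448036  3.1406277 ]
[[338.78752786   0.         320.55772524]
 [  0.         338.78752786 244.17062913]
 [  0.           0.           1.        ]] [[-2.31451994e-04 -9.63693592e-01 -2.67010499e-01  6.75104100e+01]
 [ 9.99999973e-01 -2.24326288e-04 -5.71894410e-05 -4.73242535e-01]
 [-4.78437632e-06 -2.67010505e-01  9.63693618e-01 -1.41821870e+02]
 [ 0.00000000e+00  0.00000000e+00  0.00000000e+00  1.00000000e+00]]
```

View pics/w1.png

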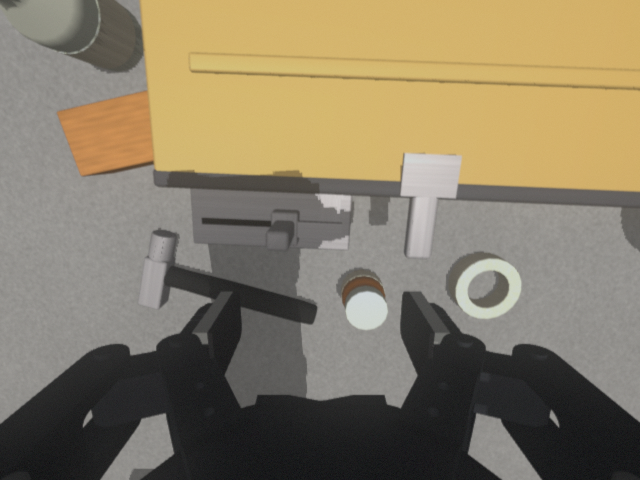

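The wrist view shows the grip's top face at about (278,236), the tab tip at about (418,257) and the tab root at about (424,198). Joint 6 is at its limit, so I'll turn the tool half a turn after measuring.

```bash
python3 - <<'E'
import pickle;from h import *
from scipy.spatial.transform import Rotation as Ro
s,c=pickle.load(open("w1.pkl","rb"))
R=Ro.from_euler("xyz",s["ee_rot"]).as_matrix()
def pt(uv,z):
    M=c["mount"];d=R@M[:3,:3]@np.linalg.inv(c["mtx"])@np.array([*uv,1.]);o=s["ee_pos"]+R@M[:3,3];return o+d*(z-o[2])/d[2]
for n,uv,z in(("grip",(278,236),125),("tip",(418,257),122),("root",(424,198),122),("lidFL",(154,186),110),("lidF",(400,195),110)):print(n,pt(uv,z).round(1))
E
```

```text
grip [473.   18.9 125. ]
tip [450.8 -87.3 122. ]
root [496.1 -90.5 122. ]
lidFL [513.6 114.7 110. ]
lidF [497.5 -75.4 110. ]
```

Call:
{"method": "servo_tool", "body": {"motion": [{"ax":0,"ay":0,"az":-0.185,"dx":0,"dy":0,"dz":0,"gripper":0.07},{"ax":0,"ay":0,"az":-0.185,"dx":0,"dy":0,"dz":0,"gripper":0.07},{"ax":0,"ay":0,"az":-0.185,"dx":0,"dy":0,"dz":0,"gripper":0.07},{"ax":0,"ay":0,"az":-0.185,"dx":0,"dy":0,"dz":0,"gripper":0.07},{"ax":0,"ay":0,"az":-0.185,"dx":0,"dy":0,"dz":0,"gripper":0.07}]}}

```text
t: 2.65
ee_pos: [464.3, -18.8, 231.1]
ee_rot: [-3.126, -0.018, 0.875]
wrist_force: [-0.1, -0.0, 0.1]
gripper_width: 70.1
gripper_force: 0.0
```

Call:
{"method": "servo_tool", "body": {"motion": [{"ax":0,"ay":0,"az":-0.185,"dx":0,"dy":0,"dz":0,"gripper":0.07},{"ax":0,"ay":0,"az":-0.185,"dx":0,"dy":0,"dz":0,"gripper":0.07},{"ax":0,"ay":0,"az":-0.185,"dx":0,"dy":0,"dz":0,"gripper":0.07},{"ax":0,"ay":0,"az":-0.185,"dx":0,"dy":0,"dz":0,"gripper":0.07},{"ax":0,"ay":0,"az":-0.185,"dx":0,"dy":0,"dz":0,"gripper":0.07}]}}

```text
t: 3.28
ee_pos: [464.3, -18.8, 231.1]
ee_rot: [3.136, -0.023, 1.8]
wrist_force: [0.4, 0.7, -0.0]
gripper_width: 70.1
gripper_force: 0.0
```

Call:
{"method": "servo_tool", "body": {"motion": [{"ax":0,"ay":0,"az":-0.185,"dx":0,"dy":0,"dz":0,"gripper":0.07},{"ax":0,"ay":0,"az":-0.185,"dx":0,"dy":0,"dz":0,"gripper":0.07},{"ax":0,"ay":0,"az":-0.185,"dx":0,"dy":0,"dz":0,"gripper":0.07},{"ax":0,"ay":0,"az":-0.185,"dx":0,"dy":0,"dz":0,"gripper":0.07},{"ax":0,"ay":0,"az":-0.185,"dx":0,"dy":0,"dz":0,"gripper":0.07}]}}

```text
t: 3.9
ee_pos: [464.3, -18.8, 231.1]
ee_rot: [3.12, -0.01, 2.725]
wrist_force: [0.2, -0.2, 0.1]
gripper_width: 70.3
gripper_force: 0.0
```

Call:
{"method": "servo_tool", "body": {"motion": [{"ax":0.02,"ay":-0.01,"az":-0.165,"dx":0,"dy":0,"dz":0,"gripper":0.07},{"ax":0,"ay":0,"az":-0.162,"dx":0,"dy":0,"dz":0,"gripper":0.07},{"ax":0,"ay":0,"az":0,"dx":-0.004,"dy":0.037,"dz":0,"gripper":0.07},{"ax":0,"ay":0,"az":0,"dx":0,"dy":0,"dz":0.045,"gripper":0.07},{"ax":0,"ay":0,"az":0,"dx":0,"dy":0,"dz":0.0,"gripper":0.07}]}}

```text
t: 4.53
ee_pos: [469.6, 18.1, 183.9]
ee_rot: [3.141, -0.003, 3.047]
wrist_force: [-0.0, -0.3, 0.9]
gripper_width: 70.1
gripper_force: 0.0
```

```bash
python3 - <<'E'
from station import manip,cams
import cv2,numpy as np,pickle
s=manip.get_state();print(s["ee_pos"],s["ee_rot"],s["q"])
c=cams.read_camera("wrist");cv2.imwrite("pics/w2.png",c["color"][:,:,::-1]);pickle.dump((s,c),open("w2.pkl","wb"))
E
```

```text
[469.59944842  18.07836056 183.86181716] [ 3.14052109e+00 -2.99943011e-03  3.04675162e+00] [ 0.03745191  0.09921546 -0.42472571  1.04968702  0.00145784  0.13229248]
```

View pics/w2.png

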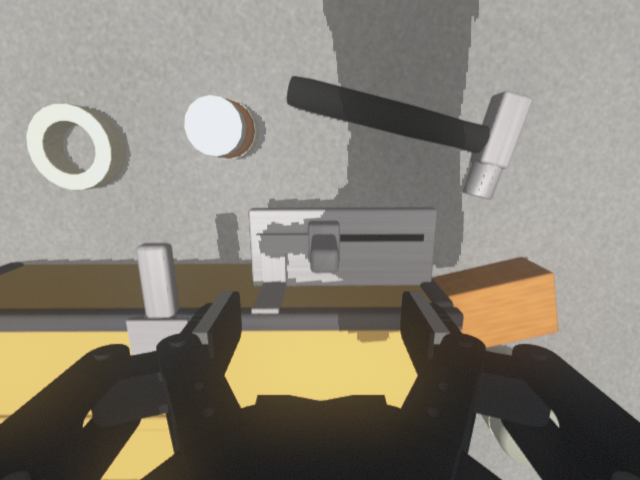

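The grip's top face, at about (324,260), is centred between the fingers at (320). I'll go down and close.

Call:
{"method": "servo_tool", "body": {"motion": [{"ax":0,"ay":0,"az":0,"dx":0,"dy":0,"dz":0.045,"gripper":0.07},{"ax":0,"ay":0,"az":0,"dx":0,"dy":0,"dz":0.04,"gripper":0.07},{"ax":0,"ay":0,"az":0,"dx":0,"dy":0,"dz":0.008,"gripper":0.07},{"ax":0,"ay":0,"az":0,"dx":0,"dy":0,"dz":0,"gripper":0.03},{"ax":0,"ay":0,"az":0,"dx":0,"dy":0,"dz":0,"gripper":0.01}], "grip_force": 20}}

```text
t: 5.2
ee_pos: [474.9, 19.0, 95.4]
ee_rot: [3.139, 0.006, 3.048]
wrist_force: [0.4, 0.1, -0.8]
gripper_width: 34.7
gripper_force: 0.0
```

Call:
{"method": "servo_tool", "body": {"motion": [{"ax":0,"ay":0,"az":0,"dx":0,"dy":0,"dz":0,"gripper":0.01},{"ax":0,"ay":0,"az":0,"dx":0,"dy":0,"dz":0,"gripper":0.01},{"ax":0,"ay":0,"az":0,"dx":0,"dy":0,"dz":0,"gripper":0.01}]}}

```text
t: 5.58
ee_pos: [474.7, 19.2, 95.0]
ee_rot: [3.139, 0.006, 3.048]
wrist_force: [-0.9, -0.5, 6.1]
gripper_width: 17.6
gripper_force: 25.7
```

Call:
{"method": "servo_tool", "body": {"motion": [{"ax":0,"ay":0,"az":0,"dx":0,"dy":0.012,"dz":0,"gripper":0.01},{"ax":0,"ay":0,"az":0,"dx":0,"dy":0.012,"dz":0,"gripper":0.01},{"ax":0,"ay":0,"az":0,"dx":0,"dy":0.012,"dz":0,"gripper":0.01},{"ax":0,"ay":0,"az":0,"dx":0,"dy":0.012,"dz":0,"gripper":0.01},{"ax":0,"ay":0,"az":0,"dx":0,"dy":0,"dz":0,"gripper":0.01}]}}

```text
t: 6.2
ee_pos: [479.1, 68.0, 95.0]
ee_rot: [3.138, 0.006, 3.049]
wrist_force: [0.1, 1.3, 6.2]
gripper_width: 17.5
gripper_force: 25.6
```

Call:
{"method": "servo_tool", "body": {"motion": [{"ax":0,"ay":0,"az":0,"dx":0,"dy":0.004,"dz":0,"gripper":0.01},{"ax":0,"ay":0,"az":0,"dx":0,"dy":0.003,"dz":0,"gripper":0.01},{"ax":0,"ay":0,"az":0,"dx":0,"dy":0,"dz":0,"gripper":0.01}]}}

```text
t: 6.58
ee_pos: [479.6, 74.2, 95.0]
ee_rot: [3.139, 0.006, 3.048]
wrist_force: [-0.4, 0.0, 5.8]
gripper_width: 17.8
gripper_force: 25.6
```

Not at the stop yet, so I'll go on in small steps.

Call:
{"method": "servo_tool", "body": {"motion": [{"ax":0,"ay":0,"az":0,"dx":0,"dy":0.002,"dz":0,"gripper":0.01},{"ax":0,"ay":0,"az":0,"dx":0,"dy":0.002,"dz":0,"gripper":0.01},{"ax":0,"ay":0,"az":0,"dx":0,"dy":0.001,"dz":0,"gripper":0.01},{"ax":0,"ay":0,"az":0,"dx":0,"dy":0,"dz":0,"gripper":0.01}]}}

```text
t: 7.08
ee_pos: [480.1, 78.9, 95.0]
ee_rot: [3.139, 0.006, 3.048]
wrist_force: [-0.7, -0.9, 5.5]
gripper_width: 17.6
gripper_force: 25.6
```

Call:
{"method": "servo_tool", "body": {"motion": [{"ax":0,"ay":0,"az":0,"dx":0,"dy":0.0015,"dz":0,"gripper":0.01},{"ax":0,"ay":0,"az":0,"dx":0,"dy":0.0015,"dz":0,"gripper":0.01},{"ax":0,"ay":0,"az":0,"dx":0,"dy":0,"dz":0,"gripper":0.01}]}}

```text
t: 7.45
ee_pos: [480.2, 80.2, 95.0]
ee_rot: [-3.14, 0.006, 3.047]
wrist_force: [-1.1, -6.2, 7.8]
gripper_width: 17.4
gripper_force: 25.8
```

Call:
{"method": "servo_tool", "body": {"motion": [{"ax":0,"ay":0,"az":0,"dx":0,"dy":0.002,"dz":0,"gripper":0.01},{"ax":0,"ay":0,"az":0,"dx":0,"dy":0.002,"dz":0,"gripper":0.01},{"ax":0,"ay":0,"az":0,"dx":0,"dy":0,"dz":0,"gripper":0.01}]}}

```text
t: 7.82
ee_pos: [480.2, 80.7, 95.0]
ee_rot: [-3.132, 0.007, 3.046]
wrist_force: [-1.6, -17.9, 11.5]
gripper_width: 17.6
gripper_force: 26.2
```

Call:
{"method": "servo_tool", "body": {"motion": [{"ax":0,"ay":0,"az":0,"dx":0,"dy":0,"dz":0,"gripper":0.06},{"ax":0,"ay":0,"az":0,"dx":0,"dy":0,"dz":0,"gripper":0.06},{"ax":0,"ay":0,"az":0,"dx":0,"dy":0,"dz":-0.03,"gripper":0.06},{"ax":0,"ay":0,"az":0,"dx":0,"dy":0,"dz":-0.04,"gripper":0.06},{"ax":0,"ay":0,"az":0,"dx":0,"dy":0,"dz":-0.04,"gripper":0.06}]}}

```text
t: 8.45
ee_pos: [478.9, 86.1, 204.7]
ee_rot: [3.139, 0.003, 3.049]
wrist_force: [0.7, -0.7, 0.5]
gripper_width: 59.9
gripper_force: 0.0
```

Call:
{"method": "servo_tool", "body": {"motion": [{"ax":0,"ay":0,"az":0,"dx":0.013,"dy":-0.043,"dz":0,"gripper":0.06},{"ax":0,"ay":0,"az":0,"dx":0.013,"dy":-0.043,"dz":0,"gripper":0.06},{"ax":0,"ay":0,"az":0,"dx":0.013,"dy":-0.043,"dz":0,"gripper":0.06},{"ax":0,"ay":0,"az":0,"dx":0.013,"dy":-0.042,"dz":0,"gripper":0.06},{"ax":0,"ay":-0.18,"az":0,"dx":0,"dy":0,"dz":0,"gripper":0.06}]}}

```text
t: 9.07
ee_pos: [412.9, -81.7, 202.1]
ee_rot: [3.139, 0.183, 3.045]
wrist_force: [-0.8, 0.6, 1.6]
gripper_width: 60.1
gripper_force: 0.0
```

Call:
{"method": "servo_tool", "body": {"motion": [{"ax":0,"ay":-0.18,"az":0,"dx":0,"dy":0,"dz":0,"gripper":0.06},{"ax":0,"ay":-0.18,"az":0,"dx":0,"dy":0,"dz":0,"gripper":0.06},{"ax":0,"ay":-0.18,"az":0,"dx":0,"dy":0,"dz":0,"gripper":0.06},{"ax":0,"ay":0,"az":0,"dx":0,"dy":0,"dz":0,"gripper":0.06}]}}

```text
t: 9.57
ee_pos: [427.3, -87.5, 241.8]
ee_rot: [3.134, 0.692, 3.047]
wrist_force: [-0.8, -0.4, -1.0]
gripper_width: 59.9
gripper_force: 0.0
```

```bash
python3 - <<'E'
from station import manip,cams
import cv2,numpy as np,pickle
s=manip.get_state();print(s["ee_pos"],s["ee_rot"],s["q"])
c=cams.read_camera("wrist");t=cams.read_camera("top");cv2.imwrite("pics/w3.png",np.hstack([c["color"][:,:,::-1][::2,::2], cv2.resize(t["color"][230:310,240:370,::-1],(390,240))]));pickle.dump((s,c,t),open("w3.pkl","wb"))
E
```

```text
[427.30155951 -87.48567777 241.84580454] [3.13391601 0.69226314 3.04692782] [-0.3125165  -0.58211357 -1.02232275  0.45135335  0.1459621  -0.16897073]
```

View pics/w3.png

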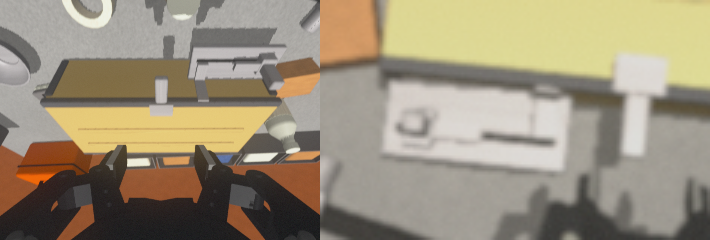

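The latch bolt is now at its far end, with the grip at (415,120) in the crop. Joint 3 is near its limit, so I'll use a smaller tilt.

Call:
{"method": "servo_tool", "body": {"motion": [{"ax":0,"ay":0.17,"az":0,"dx":0,"dy":0,"dz":0,"gripper":0.05},{"ax":0,"ay":0.17,"az":0,"dx":0,"dy":0,"dz":0,"gripper":0.05},{"ax":0,"ay":0,"az":0,"dx":0,"dy":0,"dz":0,"gripper":0.05}]}}

```text
t: 10.05
ee_pos: [427.2, -86.2, 235.3]
ee_rot: [3.132, 0.336, 3.051]
wrist_force: [-0.4, 0.4, -0.3]
gripper_width: 50.1
gripper_force: 0.0
```

```bash
cat > tf.py <<'E'
from station import manip
import numpy as np,sys
from scipy.spatial.transform import Rotation as Ro
# tool-frame shift (mm) and turn to a target TCP position with tilt theta (case yaw -0.09)
def go(x,y,z,th,yaw=-0.09):
    s=manip.get_state();R=Ro.from_euler("xyz",s["ee_rot"]);T=Ro.from_euler("z",yaw+np.pi)*Ro.from_euler("x",np.pi)*Ro.from_euler("y",-th)
    print("pos",s["ee_pos"].round(1),s["ee_rot"].round(3),"q",s["q"].round(3),"F",s["wrist_force"].round(1))
    print("shift",(R.inv().apply(np.array([x,y,z])-s["ee_pos"])).round(1),"turn",(R.inv()*T).as_rotvec().round(4))
if __name__=="__main__":go(*map(float,sys.argv[1:]))
E
python3 tf.py 447 -88 173 0.35
```

```text
pos [427.2 -86.2 235.3] [3.132 0.336 3.051] q [-0.244 -0.289 -0.708  0.821  0.06  -0.146] F [-0.4  0.4 -0.3]
shift [ 1.7 -0.6 65.4] turn [ 0.009  -0.0145 -0.0004]
```

Call:
{"method": "servo_tool", "body": {"motion": [{"ax":0.009,"ay":-0.014,"az":0,"dx":0.001,"dy":-0.001,"dz":0.033,"gripper":0.05},{"ax":0,"ay":0,"az":0,"dx":0.001,"dy":0,"dz":0.033,"gripper":0.05},{"ax":0,"ay":0,"az":0,"dx":0,"dy":0,"dz":0,"gripper":0.05}]}}

```text
t: 10.42
ee_pos: [442.4, -88.2, 170.4]
ee_rot: [3.141, 0.35, 3.05]
wrist_force: [-0.6, 0.0, 0.7]
gripper_width: 49.7
gripper_force: 0.0
```

```bash
python3 tf.py 475 -90.5 98 0.35; python3 - <<'E'
from station import cams
import cv2
c=cams.read_camera("wrist");cv2.imwrite("pics/w4.png",c["color"][:,:,::-1])
E
```

```text
pos [442.4 -88.2 170.4] [3.141 0.35  3.05 ] q [-0.232 -0.219 -0.819  0.624  0.048 -0.132] F [-0.6  0.   0.7]
shift [-5.8  0.6 79.2] turn [-0.0003  0.0001 -0.0017]
```

View pics/w4.png

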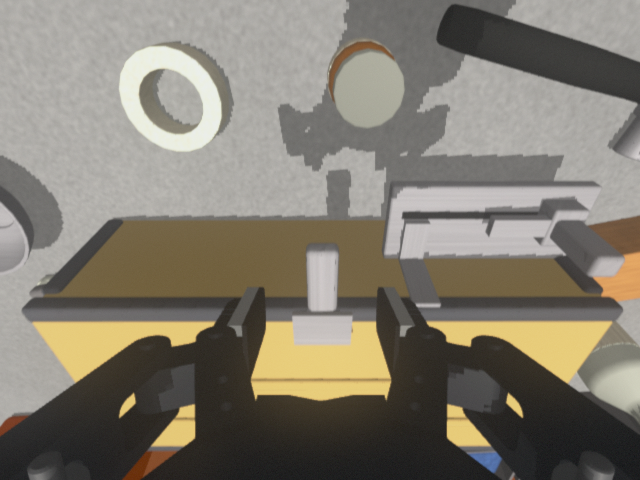

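The tab, at (322, 245–310), is centred between the fingers. The lid's hook at (420,280) is close to the right finger, so I'll narrow the opening before going in.

Call:
{"method": "servo_tool", "body": {"motion": [{"ax":0,"ay":0,"az":0,"dx":-0.006,"dy":0,"dz":0,"gripper":0.036},{"ax":0,"ay":0,"az":0,"dx":0,"dy":0,"dz":0.02,"gripper":0.036},{"ax":0,"ay":0,"az":0,"dx":0,"dy":0,"dz":0.03,"gripper":0.036},{"ax":0,"ay":0,"az":0,"dx":0,"dy":0,"dz":0.024,"gripper":0.036},{"ax":0,"ay":0,"az":0,"dx":0,"dy":0,"dz":0,"gripper":0.036}]}}

```text
t: 11.1
ee_pos: [477.1, -92.2, 106.9]
ee_rot: [-3.141, 0.355, 3.05]
wrist_force: [-0.8, -0.5, -0.2]
gripper_width: 36.1
gripper_force: 0.0
```

```bash
python3 tf.py 475 -90.5 98 0.35
```

```text
pos [477.1 -92.2 106.9] [-3.141  0.355  3.05 ] q [-0.221 -0.071 -0.867  0.422  0.044 -0.121] F [-0.8 -0.5 -0.2]
shift [5.2 1.5 7.5] turn [-0.0014  0.0052 -0.0019]
```

Correct and close.

Call:
{"method": "servo_tool", "body": {"motion": [{"ax":0,"ay":0,"az":0,"dx":0.004,"dy":0.001,"dz":0.007,"gripper":0.036},{"ax":0,"ay":0,"az":0,"dx":0,"dy":0,"dz":0,"gripper":0.02},{"ax":0,"ay":0,"az":0,"dx":0,"dy":0,"dz":0,"gripper":0.01},{"ax":0,"ay":0,"az":0,"dx":0,"dy":0,"dz":0,"gripper":0.01},{"ax":0,"ay":0,"az":0,"dx":0,"dy":0,"dz":0,"gripper":0.01}], "grip_force": 50}}

```text
t: 11.72
ee_pos: [475.9, -90.4, 99.6]
ee_rot: [3.141, 0.356, 3.05]
wrist_force: [-4.4, 4.5, 6.1]
gripper_width: 19.2
gripper_force: 49.1
```

```bash
python3 - <<'E'
from station import manip
import numpy as np
s=manip.get_state();print(s["ee_pos"],s["ee_rot"],s["q"],s["wrist_force"])
# grasp point in lid frame; hinge from case (600,-102.5,-.09)
p=s["ee_pos"];e=s["ee_rot"];th=e[1]
f=np.array([np.cos(-.09),np.sin(-.09)]);h=np.array([600,-102.5])
x=(p[:2]-h)@f-100;z=p[2]-110;print("TCP rel hinge",x,z)
# per lid angle step a: TCP shift in tool frame (co-rotating): constant
for a in(0.0785,):
    r=np.array([x,z]);c,sn=np.cos(a),np.sin(a)
    r2=np.array([c*x+sn*z,-sn*x+c*z]);d=r2-r   # front (-x) rises
    # tool axes in (x,z): tool x=(-cos th,-sin th), z=(sin th,-cos th)
    for nm,tt in(("before",th),("after",th-a)):
        print(nm,"dx",d@[-np.cos(tt),-np.sin(tt)],"dz",d@[np.sin(tt),-np.cos(tt)])
E
```

```text
[475.89844824 -90.35874416  99.59949605] [3.14085336 0.35635749 3.05002025] [-0.21825027 -0.06379983 -0.88123663  0.39971208  0.04482347 -0.1188002 ] [-4.42723254  4.52018758  6.09384902]
TCP rel hinge -224.6905181109188 -10.400503947592114
before dx -6.042283096285532 dz -16.586247884132227
after dx -4.722991983450622 dz -17.0090020463812
```

Call:
{"method": "servo_tool", "body": {"motion": [{"ax":0,"ay":0.05,"az":0,"dx":-0.0034,"dy":0,"dz":-0.0107,"gripper":0.01},{"ax":0,"ay":0.05,"az":0,"dx":-0.0034,"dy":0,"dz":-0.0107,"gripper":0.01},{"ax":0,"ay":0,"az":0,"dx":0,"dy":0,"dz":0,"gripper":0.01}]}}

```text
t: 12.1
ee_pos: [476.0, -90.4, 122.3]
ee_rot: [3.141, 0.256, 3.05]
wrist_force: [0.3, 3.5, -2.5]
gripper_width: 18.9
gripper_force: 51.7
```

Call:
{"method": "servo_tool", "body": {"motion": [{"ax":0,"ay":0.05,"az":0,"dx":-0.0034,"dy":0,"dz":-0.0107,"gripper":0.01},{"ax":0,"ay":0.05,"az":0,"dx":-0.0034,"dy":0,"dz":-0.0107,"gripper":0.01},{"ax":0,"ay":0.05,"az":0,"dx":-0.0034,"dy":0,"dz":-0.0107,"gripper":0.01},{"ax":0,"ay":0,"az":0,"dx":0,"dy":0,"dz":0,"gripper":0.01}]}}

```text
t: 12.6
ee_pos: [480.2, -90.7, 155.5]
ee_rot: [3.141, 0.107, 3.05]
wrist_force: [2.5, 4.7, -2.8]
gripper_width: 18.7
gripper_force: 51.6
```

Call:
{"method": "servo_tool", "body": {"motion": [{"ax":0,"ay":0.05,"az":0,"dx":-0.0034,"dy":0,"dz":-0.0107,"gripper":0.01},{"ax":0,"ay":0.05,"az":0,"dx":-0.0034,"dy":0,"dz":-0.0107,"gripper":0.01},{"ax":0,"ay":0.05,"az":0,"dx":-0.0034,"dy":0,"dz":-0.0107,"gripper":0.01},{"ax":0,"ay":0.05,"az":0,"dx":-0.0034,"dy":0,"dz":-0.0107,"gripper":0.01},{"ax":0,"ay":0.05,"az":0,"dx":-0.0034,"dy":0,"dz":-0.0107,"gripper":0.01}]}}

```text
t: 13.22
ee_pos: [498.1, -92.4, 208.4]
ee_rot: [3.141, -0.14, 3.05]
wrist_force: [8.7, 4.3, -7.0]
gripper_width: 19.0
gripper_force: 51.4
```

Call:
{"method": "servo_tool", "body": {"motion": [{"ax":0,"ay":0.05,"az":0,"dx":-0.0034,"dy":0,"dz":-0.0107,"gripper":0.01},{"ax":0,"ay":0.05,"az":0,"dx":-0.0034,"dy":0,"dz":-0.0107,"gripper":0.01},{"ax":0,"ay":0.05,"az":0,"dx":-0.0034,"dy":0,"dz":-0.0107,"gripper":0.01},{"ax":0,"ay":0.05,"az":0,"dx":-0.0034,"dy":0,"dz":-0.0107,"gripper":0.01},{"ax":0,"ay":0,"az":0,"dx":0,"dy":0,"dz":0,"gripper":0.01}]}}

```text
t: 13.85
ee_pos: [520.6, -94.4, 245.7]
ee_rot: [3.141, -0.341, 3.05]
wrist_force: [5.8, 4.3, -6.6]
gripper_width: 18.9
gripper_force: 51.6
```

```bash
cat > ang.py <<'E'
from station import manip
import numpy as np
s=manip.get_state();p=s["ee_pos"];f=np.array([np.cos(-.09),np.sin(-.09)])
x=(p[:2]-[600,-102.5])@f-100;z=p[2]-110
th=np.arctan2(s["ee_rot"][1],1) if 0 else s["ee_rot"][1]
print(p,s["ee_rot"],s["q"].round(3),s["wrist_force"],s["gripper_width"],"ang pos",np.arctan2(z,-x)+.0463,"rot",.3564-th,"r",np.hypot(x,z))
E
python3 ang.py
```

```text
[520.56653689 -94.44012704 245.67467101] [ 3.14086334 -0.34108668  3.04957619] [-0.165  0.48   0.168  1.599 -0.024 -0.069] [ 5.83525219  4.3471408  -6.61210095] 18.907834841538765 ang pos 0.6926327926072406 rot 0.6974866763453982 r 225.27481327446324
```

Call:
{"method": "servo_tool", "body": {"motion": [{"ax":0,"ay":0.045,"az":0,"dx":-0.0031,"dy":0,"dz":-0.0096,"gripper":0.01},{"ax":0,"ay":0.045,"az":0,"dx":-0.0031,"dy":0,"dz":-0.0096,"gripper":0.01},{"ax":0,"ay":0,"az":0,"dx":0,"dy":0,"dz":0,"gripper":0.01},{"ax":0,"ay":0,"az":0,"dx":0,"dy":0,"dz":0,"gripper":0.01},{"ax":0,"ay":0,"az":0,"dx":0,"dy":0,"dz":0,"gripper":0.01}]}}

```text
t: 14.48
ee_pos: [533.0, -95.5, 261.0]
ee_rot: [3.141, -0.429, 3.049]
wrist_force: [7.9, 4.4, -7.9]
gripper_width: 18.9
gripper_force: 51.5
```

```bash
python3 ang.py; python3 - <<'E'
from station import cams
import cv2,pickle
c=cams.read_camera("scene");cv2.imwrite("pics/s2.png",c["color"][:,:,::-1]);pickle.dump(c,open("s2.pkl","wb"))
from h import *
for a in(.735,.785,.835):
  # lid top front corners: 204-2 from hinge, 12 above
  P=[(100-202*np.cos(a)+12*np.sin(a),y,110+202*np.sin(a)+12*np.cos(a)) for y in(-202,202)]
  print(a,proj(c,case2w(600,-102.5,-.09,P)).round(1).tolist())
E
```

```text
[533.04757264 -95.54240744 260.97051632] [ 3.1409183  -0.42881874  3.04943047] [-0.16   0.585  0.336  1.749 -0.028 -0.062] [ 7.92613141  4.36196759 -7.90318231] 18.94583999441616 ang pos 0.7804159909032647 rot 0.7852187443643428 r 225.35230024130817
0.735 [[347.5, 281.6], [322.4, 128.9]]
0.785 [[352.8, 278.2], [326.1, 125.8]]
0.835 [[358.4, 275.0], [329.9, 122.9]]
```

View pics/s2.png

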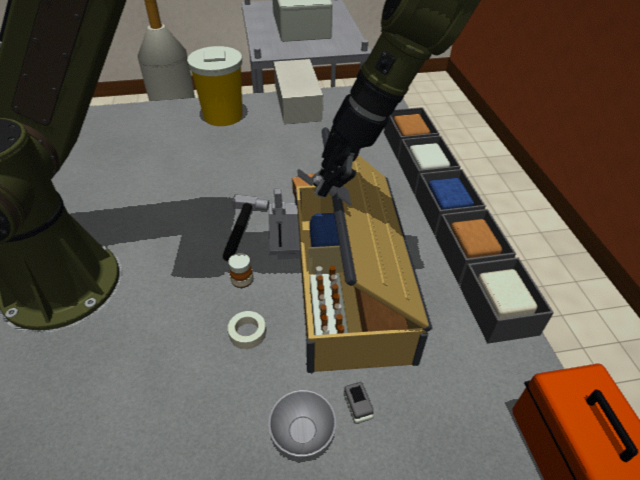

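The scene view shows the lid's near front corner at about (352,279), where 45° predicts (352.8,278.2). The latch is at its far end and everything else is where it was, so I'm handing in.

```bash
python3 -c "
from station import job_done
print(job_done())"
```

```text
the job is handed in; nothing more can be done
None
```

I slid the latch to its open stop while the lid was shut, then raised the lid to about 45° (0.78 rad by arm pose and camera), held still in the fingers at hand-in; nothing else looked moved.

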